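# Push the spacer row home and shut the keeper

### The job

With the fingertips, push the row of four touching spacer blocks along the rail as one train, without lifting or tipping any of them, until the row is fully home against the end stop. Only then swing the keeper arm all the way shut behind the row with a fingertip. Leave everything else on the bench where it is.

Things in the scene. Friction and masses are not known exactly. Their poses are not given: they have to be found in the camera images.
- rail: grey and dark steel rail fixed to the bench, 250 x 52 mm: an open channel along its own y axis. Origin: on the bench surface under the channel's centre line. y points along the channel to the end stop, x across it away from the robot, z up. Channel floor 6 mm above the bench, 36 mm between low side walls (8 mm thick, tops 16 mm above the bench); blocks stand 22 mm proud of them
- stop_face (a point): foot of the end stop's inner face, mid-channel, at floor height (rail frame x 0, y 105, z 6 mm). The stop is 15 mm thick, its top 40 mm above the bench. With the row tight against it, the last block's rear face is at rail y = -15 mm, its centre at y = 0. The row slides with dry friction of a few newtons
- rail_entry (a point): middle of the channel floor at the open rear end (rail frame x 0, y -130, z 6 mm); the row starts with its rear face 25 to 65 mm from here, toward the stop
- keeper_pivot (a point): axis of the keeper arm's upright pivot, on an ear at the rail's far side (rail frame x 42, y -23, z 25 mm = mid-height of the arm); round boss 18 mm across, its cap's top 36 mm above the bench
- keeper_tip (a point): rounded outer end of the keeper, 71 mm from the pivot's axis, at mid-height. The keeper is a straight level aluminium arm, 10 mm thick horizontally, 14 mm high (18 to 32 mm above the bench), and swings above the side walls
- keeper (a joint): keeper angle, rad. 0 = shut at a hard stop: square across the channel, pointing from the pivot to the rail's -x, 3 mm behind a row that is home. Opens counter-clockwise from above: 1.57 points along the rail's -y, more is turned outward from the rail; at most 2.4. Starts at 1.75 to 2.2. Stays where left (light friction, about 0.6 N at mid-arm)
- block_1: one of four identical plain aluminium spacer blocks standing in a touching row in the rail's channel; 34 mm across the channel, 30 mm along it, 32 mm high, about 90 g, dark bore in the top. Origin: centre of its underside; its axes are parallel to the rail's. Which block is first and which is last in the row changes from run to run
- block_2: one of four identical plain aluminium spacer blocks standing in a touching row in the rail's channel; 34 mm across the channel, 30 mm along it, 32 mm high, about 90 g, dark bore in the top. Origin: centre of its underside; its axes are parallel to the rail's. Which block is first and which is last in the row changes from run to run
- block_3: one of four identical plain aluminium spacer blocks standing in a touching row in the rail's channel; 34 mm across the channel, 30 mm along it, 32 mm high, about 90 g, dark bore in the top. Origin: centre of its underside; its axes are parallel to the rail's. Which block is first and which is last in the row changes from run to run
- block_4: one of four identical plain aluminium spacer blocks standing in a touching row in the rail's channel; 34 mm across the channel, 30 mm along it, 32 mm high, about 90 g, dark bore in the top. Origin: centre of its underside; its axes are parallel to the rail's. Which block is first and which is last in the row changes from run to run
- glue_bottle: small white glue bottle with a red pointed cap, upright, 25x35x98 mm, loose bystander beside the rail; origin: centre of its underside
- cell_1: round battery cell standing on end, 18 mm across, 66 mm high, loose bystander beside the rail; origin: centre of its underside
- bolt_m10: hexagon bolt standing on its head, 17x19x42 mm, loose bystander beside the rail; origin: centre of its underside
- bearing: ball bearing lying flat, 26 mm across, 8 mm high, loose bystander beside the rail; origin: centre of its underside
- wick_reel: flat round reel, 42 mm across, 10 mm high, loose bystander beside the rail; origin: centre of its underside
- hex_key_0: L-shaped hex key lying flat, 24x72x6 mm, loose bystander beside the rail; origin: centre of its underside
Mind the look-alikes: they are no part of the job. What is shaped like the block_3 but yellow is not meant.

How it is judged (in metres and radians):
On the way, in this order (a step that is already met when the one before it is completed fails the run):
1. the whole row is home against the end stop while the keeper is still open (y of each of block_1, block_2, block_3, block_4 in the frame of rail above -0.003 m and z of each of block_1, block_2, block_3, block_4 in the frame of rail below 0.009 m and x of block_1 in the frame of rail between -0.004 and 0.004 m and x of block_2 in the frame of rail between -0.004 and 0.004 m and x of block_3 in the frame of rail between -0.004 and 0.004 m and x of block_4 in the frame of rail between -0.004 and 0.004 m and value of joint keeper above 1 rad), for 0.2 s.
2. the keeper is shut behind the row (y of each of block_1, block_2, block_3, block_4 in the frame of rail above -0.003 m and value of joint keeper below 0.08 rad), for 0.2 s.
At the end, for the whole second after the job is handed in: All four blocks stand in the channel, the row packed against the end stop with the last block within 3 mm of home, all at rest, and the keeper is shut to within 0.08 rad (all of step 2 and z of each of block_1, block_2, block_3, block_4 in the frame of rail below 0.009 m and x of block_1 in the frame of rail between -0.004 and 0.004 m and x of block_2 in the frame of rail between -0.004 and 0.004 m and x of block_3 in the frame of rail between -0.004 and 0.004 m and x of block_4 in the frame of rail between -0.004 and 0.004 m and linear speed of each of block_1, block_2, block_3, block_4 below 0.01 m/s); the robot touches nothing.
It fails at once if a block is lifted off the channel floor (more than 8 mm) or tipped (more than 0.3 rad) (z of any of block_1, block_2, block_3, block_4 in the frame of rail above 0.014 m or angle between any of block_1, block_2, block_3, block_4's own z axis and vertical above 0.3 rad).
It fails at once if the row is pulled apart: its blocks are spread over more than 15 mm beyond touching (distance between block_1 and block_2 above 0.1056 m or distance between any of block_1, block_2 and block_3 above 0.1056 m or distance between any of block_1, block_2, block_3 and block_4 above 0.1056 m).
It fails at once if a bystander is moved by more than 20 mm (distance of any of glue_bottle, cell_1, bolt_m10, bearing, wick_reel, hex_key_0 from where it was at the start of the episode above 0.02 m).
It also fails if it takes over 45 s, if anything falls off the work surface, if the arm or the gripper's body presses on something with over 40 N, if the wrist force passes 120 N, or if a joint passes its speed limit or range.

### The arm

A 7-joint arm with a two-finger parallel gripper is mounted at the origin on a cart in front of the work surface, level with it; the furniture and walls round the work are solid. World frame = base frame: x ahead of the robot, y to its left, z up, the work surface at z = 0. Lengths are in m, angles in degrees, forces in N, time in s.
With the tool pointing down it reaches from about 0.35 to 0.775 m from the base axis. Payload 3.1 kg.
Tool frame: the origin (TCP) lies on the centre line of the jaws, within the pads' length; the fingertips stand 17 mm ahead of it and the grasp point (between the pads) lies 2 mm behind it (robot.tip_reach is the distance from the TCP to the fingertips, in m); z points along the fingers, y is the line along which they close (so a half turn about z gives the same grasp; the last joint's range is limited). The gripper opens to 85 mm and grips with 20 to 120 N. Pads are 22 mm wide; open, the fingers measure 114 mm over their backs; the gripper's body (76 mm by 85 mm) begins 54 mm behind the grasp point. The pads swing forward as they close: fully open they stand 13 mm farther back than shut.
Start: joints at [-75.842, 17.813, 0.802, 86.603, -0.252, 75.585, -1.558], TCP at [0.157, 0.527, 0.248] pointing down, gripper open.
Joint ranges: [-154.91, 154.91], [-16.99, 109.72], [-72.82, 74.43], [7.12, 147.25], [-82.49, 262.49], [11.32, 116.49], [-174.64, 174.64]. Speed limits (degrees/s): [159.86, 159.86, 180, 180, 180, 180, 180].

### API

Orientations are given as [roll, pitch, yaw] about the fixed x, y, z axes, in that order (R = Rz(yaw) Ry(pitch) Rx(roll)).
In Python, from station import robot, fingers, vision, workorder, recognise gives the robot as it stands. Calls block until the motion is done:
- robot.move_to(position, orientation): joint-space move of the TCP to a pose.
- robot.line_to(position, orientation=None, velocity=0.15, f_stop=None): straight line of the TCP; orientation=None keeps the orientation; velocity is the mean speed in m/s. With f_stop (N) it stops when the force on the tool has changed by that much, and returns True; else False.
- robot.move_j(angles): joint-space move.
- fingers.gripper_to(opening, force=None): opening from 0.0 (shut) to 1.0 (fully open); force is the grip in N (None keeps the last); returns when the fingers have stopped.
- robot.pause(seconds).
- robot.inverse_kinematics(position, orientation): joint angles nearest the present ones, or None.
- vision.grab_frame(name): name is "side" or "top" or "wrist"; returns the picture (384x512x3 uint8, red, green, blue); there is no depth.
- vision.calibration(name): a dict with "mtx" (3x3 intrinsics, pixels), "k1" (the pictures are not rectified: a ray, as slopes to the right and down, at radius r is drawn at 1 + k1 r^2 times it, then the intrinsics apply), "extrinsics" (4x4, takes a point from world to camera coordinates); the wrist camera has in their place "T_tool_cam" (4x4, takes a point from camera to tool coordinates, whose origin is the TCP and whose axes are the flange's). Camera axes: x right, y up, looking along -z (the intrinsics and any distortion apply to the point x, -y, -z); pixel columns grow to the right and rows downward; lengths in m; the calibration is good to about 2 mm. A picture is of the moment at which its call begins: read the wrist's pose just before it. calibration takes no time and is no camera call.
A pose or a line that the arm cannot do raises robot.PlanningError and nothing moves.
- workorder.close_job(): hands the job in; it is judged then, once.
Trained networks look in the newest picture that a camera, given by its name, has taken for a name from the list of things; names that differ only in an ending like _2 or _b are one class to them, and where a whole thing is asked for, a point or a joint stands for the part that bears it (a point fixed in the world has none). Each returns a list of dicts, best first, with "p" (0 to 1); they miss things now and then, are a little off and sometimes report something else, mostly with a low value. They report only what shows in the picture. A call takes as long as a camera call. They do not tell look-alikes from the thing itself.
- recognise(label, camera): "rect" ([centre column, centre row, width, height] in pixels, round what is visible of it).
Readings, each from a call of its own:
- robot.current_time_s(): time.
- robot.current_joint_positions(): joint angles.
- robot.current_dq(): joint speeds.
- robot.current_joint_torque(): joint torques, N m.
- robot.current_tool_pos(): TCP position.
- robot.current_eef_rot(): TCP orientation.
- robot.current_contact_force(): force on the tool from outside, world axes, zero at the start.
- robot.current_torque(): the same for the moment, N m.
- robot.current_finger_gap(): opening from 0.0 (shut) to 1.0 (fully open).
- robot.current_gripper_force(): force on a finger pad.
Only numpy, scipy, OpenCV 4.12 (cv2) and the standard library are available. Lean on these libraries where they do the work, as an engineer would, in place of code of your own. Each camera call takes 0.05 s, during which the arm holds its last target. There are 200 camera calls.

## Working session

There is one attempt and no reset: what is moved stays moved. The work goes in short steps, each a Python script; the robot and the scene stay as the last script left them, time stands still between calls to the robot, and variables do not carry over. Pictures are saved under pics/ and viewed, at most 10 in all, crops included, and the job is handed in when it is done.

```bash
mkdir -p pics; ls
cat > h.py <<'E'
import numpy as np, cv2
from station import robot, fingers, vision, workorder, recognise
def proj(name,P):
    c=vision.calibration(name);E=np.array(c["extrinsics"]);K=np.array(c["mtx"])
    p=(E@np.r_[P,1])[:3];s=np.array([p[0],-p[1]])/-p[2];s=s*(1+c["k1"]*(s@s))
    return (K@np.r_[s,1])[:2]
def ray(name,uv):
    c=vision.calibration(name);E=np.array(c["extrinsics"]);K=np.array(c["mtx"])
    d=(np.linalg.inv(K)@np.r_[uv,1])[:2];s=d.copy()
    for _ in range(20): s=d/(1+c["k1"]*(s@s))
    R=E[:3,:3];o=-R.T@E[:3,3];return o,R.T@np.array([s[0],-s[1],-1])
def onz(name,uv,z):
    o,d=ray(name,uv);return o+d*(z-o[2])/d[2]
def save(name,f,s=1,crop=None):
    im=vision.grab_frame(name)[:,:,::-1]
    if crop: im=im[crop[1]:crop[3],crop[0]:crop[2]]
    cv2.imwrite("pics/"+f,cv2.resize(np.ascontiguousarray(im),None,fx=s,fy=s,interpolation=cv2.INTER_CUBIC))
E
python3 - <<'E'
from h import *
save("top","top.png",1.5);
for n in ["rail","block_1","keeper","keeper_tip","keeper_pivot","stop_face","rail_entry","glue_bottle","cell_1","bolt_m10","bearing","wick_reel","hex_key_0"]:
    for d in recognise(n,"top")[:5]: print(n,round(d["p"],2),np.round(d["rect"],1),np.round(onz("top",d["rect"][:2],0.025),3))
save("side","side.png",1.5)
print(robot.current_time_s())
E
```

```text
pics
rail 0.69 [254.2 160.  118.7  51.2] [0.568 0.074 0.025]
rail 0.59 [286.6 211.1  21.3  19.4] [0.46  0.008 0.025]
block_1 0.83 [287.9 169.9  11.1  19. ] [0.546 0.004 0.025]
block_1 0.82 [259.9 167.6  16.1  20.1] [0.552 0.062 0.025]
block_1 0.79 [241.9 170.2  18.8  19.1] [0.547 0.1   0.025]
block_1 0.59 [219.9 256.6  21.7  19.1] [0.368 0.148 0.025]
block_1 0.56 [276.  168.3  14.   16.7] [0.55  0.029 0.025]
keeper 0.51 [198.4 212.7  14.   29.4] [0.459 0.191 0.025]
keeper 0.49 [274.2 144.6  31.   20.6] [0.6   0.031 0.025]
keeper_tip 0.7 [275.1 142.6  34.1  21.8] [0.604 0.03  0.025]
keeper_pivot 0.85 [250.2 158.8 118.4  53.4] [0.57  0.082 0.025]
keeper_pivot 0.63 [193.4 131.8  17.9  23.7] [0.629 0.201 0.025]
stop_face 0.56 [254.  159.7 120.7  52.3] [0.569 0.074 0.025]
rail_entry 0.57 [253.8 158.9 118.1  55.5] [0.57  0.075 0.025]
glue_bottle 0.83 [194.6 132.8  19.1  20.3] [0.627 0.199 0.025]
cell_1 0.48 [221.8 135.1   7.3  14.3] [0.621 0.141 0.025]
wick_reel 0.58 [288.  208.9  22.7  18.3] [0.464 0.005 0.025]
hex_key_0 0.51 [197.6 211.4  16.9  25. ] [0.461 0.193 0.025]
0.75
```

View pics/top.png

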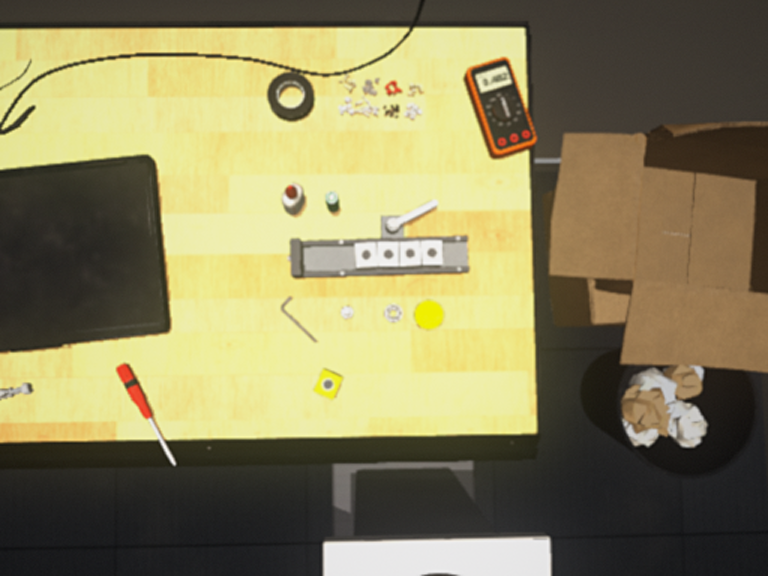

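View pics/side.png

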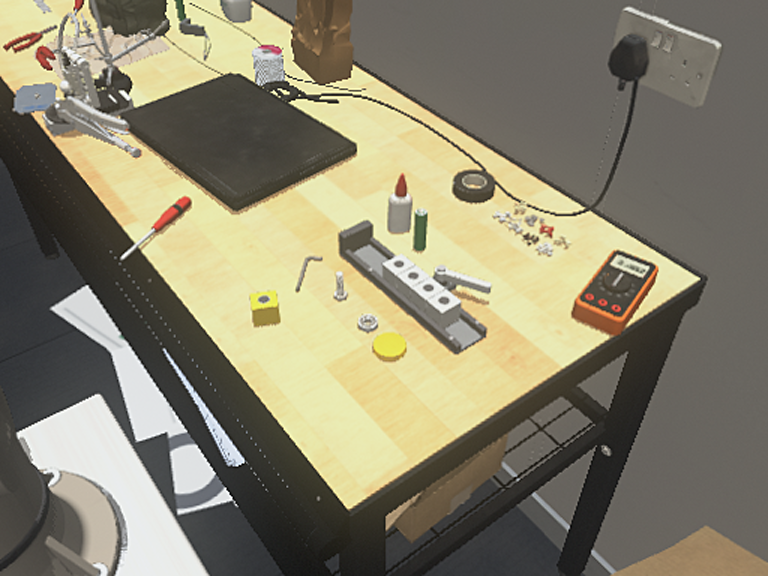

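The top view shows the rail lying nearly along world +y. The stop is at the left (297,258), the open end is at the right (467,254), and the row spans columns 355–443 (all in the 1.5x picture). The keeper pivot is at (393,224) with its tip at (435,205), pointing outward. The yellow block at (328,384) is the decoy. Next I'll take a closer look with the wrist camera.

Run:
```python
from h import *
for n,(u,v),z in [("stop_out",(290,258),.04),("entry",(467.5,254),.016),("pivot",(393,224),.036),("tip",(436,205),.025),("rear",(443,252),.038),("front",(355,254),.038),("cell",(333,207),.0)]:
    print(n,np.round(onz("top",(u/1.5,v/1.5),z),3))
c=vision.calibration("wrist");print(c)
print(robot.current_eef_rot())
for z in (.3,.27,.24):
  print(z,robot.inverse_kinematics([.50,.03,z],[180,0,0]),robot.inverse_kinematics([.50,.03,z],[180,0,180]))
```

```text
stop_out [0.542 0.2   0.04 ]
entry [ 0.548 -0.048  0.016]
pivot [0.588 0.058 0.036]
tip [ 0.617 -0.004  0.025]
rear [ 0.548 -0.011  0.038]
front [0.547 0.111 0.038]
cell [0.62  0.142 0.   ]
{'mtx': array([[309.99919125,   0.        , 255.27950499],
       [  0.        , 309.99919125, 195.41313516],
       [  0.        ,   0.        ,   1.        ]]), 'k1': -0.0344583055727477, 'T_tool_cam': array([[-2.90068161e-04,  9.51390029e-01,  3.07988520e-01,
         7.96750908e-02],
       [ 9.99999948e-01,  3.19255364e-04, -4.43790044e-05,
         1.10769383e-03],
       [-1.40548729e-04,  3.07988491e-01, -9.51390072e-01,
        -1.25442149e-01],
       [ 0.00000000e+00,  0.00000000e+00,  0.00000000e+00,
         1.00000000e+00]])}
[1.79994747e+02 1.30057938e-03 1.63458582e+02]
0.3 [-43.90513579  13.18617947  47.63351534  89.80083785  -9.81578356
  81.3536414  -85.54477025] [-37.18286812  12.00270008  38.7738328   89.59928576  -7.57548415
  81.06672652  92.15721414]
0.27 [-43.78927301  14.15243581  47.57021707  93.12993954 -10.65539153
  77.42838312 -84.75449964] [-36.6586836   12.80848193  38.15989175  92.91511338  -8.07883653
  77.07472372  92.62050109]
0.24 [-43.60456887  15.46120088  47.59465494  96.20523983 -11.84289439
  73.56645264 -83.66810439] [-36.05968522  13.90606702  37.57713651  95.97603823  -8.81043386
  73.11233941  93.2749726 ]
```

```bash
cat >> h.py <<'E'
from scipy.spatial.transform import Rotation as Ro
def wcam(): # world->cam extrinsics as dict
    T=np.eye(4);T[:3,:3]=Ro.from_euler('xyz',robot.current_eef_rot(),degrees=True).as_matrix();T[:3,3]=robot.current_tool_pos()
    c=dict(vision._c("wrist"));c["extrinsics"]=np.linalg.inv(T@np.array(c["T_tool_cam"]));return c
_cal=vision.calibration
class V: pass
E
python3 - <<'E'
s=open('h.py').read()
i=s.index("from scipy"); 
s=s[:i]+'''from scipy.spatial.transform import Rotation as Ro
import os,json
def wsnap(f,s=1.5):
    p=np.array(robot.current_tool_pos());r=robot.current_eef_rot()
    save("wrist",f,s)
    T=np.eye(4);T[:3,:3]=Ro.from_euler('xyz',r,degrees=True).as_matrix();T[:3,3]=p
    json.dump(np.linalg.inv(T@np.array(vision.calibration("wrist")["T_tool_cam"])).tolist(),open("wrist.json","w"))
def calib(name):
    c=dict(vision.calibration(name))
    if name=="wrist": c["extrinsics"]=json.load(open("wrist.json"))
    return c
'''
s=s.replace('c=vision.calibration(name);E','c=calib(name);E')
open('h.py','w').write(s)
E
python3 - <<'E'
from h import *
robot.move_to([.55,.06,.17],[180,0,180])
fingers.gripper_to(0.0)
wsnap("w1.png")
for n in ["block_1","keeper","keeper_pivot","stop_face","bolt_m10","cell_1","glue_bottle"]:
    for d in recognise(n,"wrist")[:6]: print(n,round(d["p"],2),np.round(d["rect"],1),np.round(onz("wrist",d["rect"][:2],0.03),3))
print(robot.current_time_s(),robot.current_tool_pos())
E
```

```text
block_1 0.86 [224.9 182.3  38.9  40.8] [0.544 0.034 0.03 ]
block_1 0.86 [263.2 184.1  36.6  43.2] [0.546 0.068 0.03 ]
block_1 0.81 [192.6 187.9  37.8  50.3] [0.55  0.005 0.03 ]
block_1 0.8 [296.8 184.1  34.   44.9] [0.546 0.098 0.03 ]
block_1 0.59 [223.1 238.8  74.8  44.9] [0.6   0.031 0.03 ]
keeper 0.71 [224.7 238.4  74.4  45.9] [0.599 0.032 0.03 ]
keeper_pivot 0.94 [276.6 203.2 284.5 113.4] [0.564 0.081 0.03 ]
stop_face 0.82 [277.5 203.9 280.4 115. ] [0.565 0.081 0.03 ]
stop_face 0.69 [194.1  87.3  45.8  52.5] [0.464 0.012 0.03 ]
stop_face 0.22 [225.2 182.5  34.   41.4] [0.545 0.035 0.03 ]
cell_1 0.61 [340.  262.1  36.3  52. ] [0.625 0.144 0.03 ]
glue_bottle 0.71 [398.4 272.4  57.7  71.1] [0.637 0.203 0.03 ]
4.1167 [0.54999659 0.05997875 0.16999334]
```

View pics/w1.png

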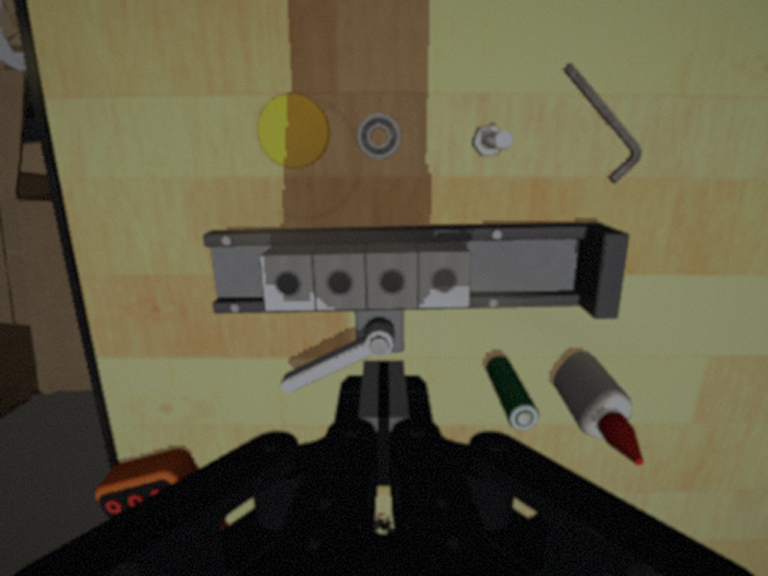

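The wrist view (1.5x) shows the four bores at (288,283), (340,282), (392,281) and (444,279). The keeper cap is at (379,343) with its tip near (287,385), and the rail's entry end is at x≈208. Next I'll compute the rail frame from these.

```bash
cat > m.py <<'E'
from h import *
W=lambda u,v,z:onz("wrist",((u+.5)/1.5-.5,(v+.5)/1.5-.5),z)
B=np.array([W(288,283,.038),W(340,282,.038),W(392,281,.038),W(444,279,.038)])
near=[W(207,233,.016),W(598,225,.016)];far=[W(215,312,.016),W(580,305,.016)]
piv=W(379,343,.036);tip=W(287,385,.025)
E
python3 - <<'E'
from m import *
print(B.round(4),np.round(near,4),np.round(far,4),piv.round(4),tip.round(4),np.linalg.norm((piv-tip)[:2]),sep="\n")
for a,b in ((B[0],B[-1]),near,far): print(np.degrees(np.arctan2(-(b-a)[0],(b-a)[1])))
print("stop top inner",W(590,227,.04),W(582,300,.04), "outer", W(627,233,.04),W(618,317,.04),"rear top edge",W(263,252,.038),W(266,310,.038))
E
```

```text
[[0.5477 0.0062 0.038 ]
 [0.5471 0.0363 0.038 ]
 [0.5466 0.0663 0.038 ]
 [0.5454 0.0963 0.038 ]]
[[ 0.5225 -0.0461  0.016 ]
 [ 0.5176  0.1918  0.016 ]]
[[ 0.5737 -0.0469  0.016 ]
 [ 0.5691  0.1874  0.016 ]]
[0.5864 0.0587 0.036 ]
[ 0.6213 -0.0018  0.025 ]
0.06981910345184277
1.4990449259588094
1.1789144815346368
1.1351181020128038
stop top inner [0.51467297 0.17624733 0.04      ] [0.55753449 0.17732589 0.04      ] outer [0.51795654 0.19771722 0.04      ] [0.56819587 0.20038521 0.04      ] rear top edge [ 0.52936627 -0.00690705  0.038     ] [ 0.56433861 -0.00791781  0.038     ]
```

Run:
```python
from h import *
O=[180,0,181.2]; cx=lambda y:.5477-.021*(y-.006)
P=lambda y,z:[cx(y),y,z]
robot.move_to(P(-.036,.09),O)
print(robot.line_to(P(-.036,.029),velocity=.06,f_stop=10),robot.current_tool_pos(),robot.current_contact_force())
print(robot.line_to(P(.035,.029),velocity=.06,f_stop=20),robot.current_tool_pos(),robot.current_contact_force())
print(robot.line_to(P(.075,.029),velocity=.02,f_stop=20),robot.current_tool_pos(),robot.current_contact_force())
robot.pause(.3)
print(robot.current_tool_pos(),robot.current_contact_force(),robot.current_time_s())
wsnap("w2.png")
```

```text
False [ 0.54903974 -0.03608211  0.02945336] [-0.53745846 -0.26081201 -0.07072899]
False [0.54708201 0.03530474 0.02889304] [ 0.97706134 -0.9240519   0.64369352]
True [0.54635888 0.05024975 0.02880026] [-0.45250487 -0.71861016  0.95900427]
[0.54586784 0.04981336 0.02832916] [ 0.55015726  0.30113911 -0.24828481] 8.8
```

View pics/w2.png

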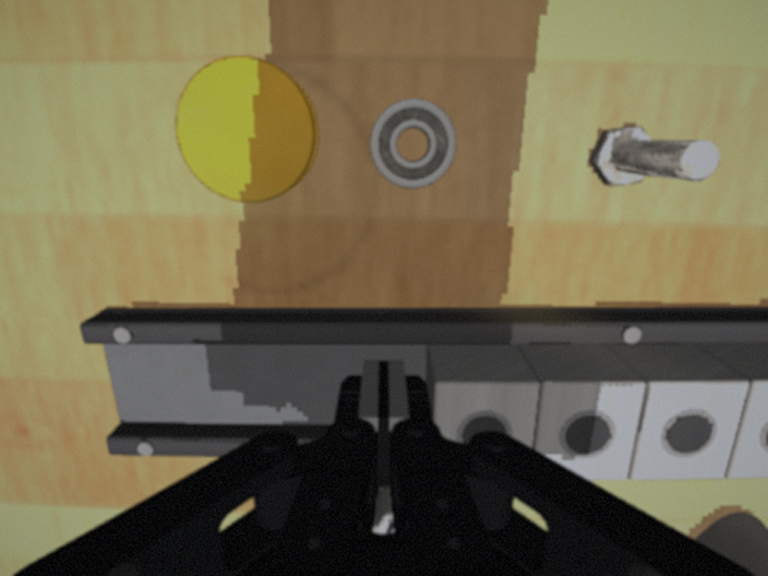

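The fingers are behind the row, and it stopped hard at TCP y≈0.050 against my estimate of 0.0515. I'll push a little harder, back off, and look again from the first viewpoint.

Run:
```python
from h import *
O=[180,0,181.2]; cx=lambda y:.5477-.021*(y-.006)
P=lambda y,z:[cx(y),y,z]
print(robot.line_to(P(.07,.029),velocity=.02,f_stop=30),robot.current_tool_pos())
robot.line_to(P(.02,.029),velocity=.08)
robot.line_to(P(.02,.08),velocity=.12)
robot.move_to([.55,.06,.17],[180,0,180])
wsnap("w3.png")
for n in ["block_1","keeper"]:
    for d in recognise(n,"wrist")[:6]: print(n,round(d["p"],2),np.round(d["rect"],1),np.round(onz("wrist",d["rect"][:2],0.03),3))
print(robot.current_time_s(),robot.current_tool_pos())
```

```text
False [0.54602753 0.05090544 0.0291423 ]
block_1 0.9 [275.7 185.9  36.4  43.7] [0.547 0.08  0.03 ]
block_1 0.61 [310.5 183.1  38.6  40.3] [0.545 0.111 0.03 ]
block_1 0.58 [379.5 180.   40.   40.2] [0.542 0.172 0.03 ]
block_1 0.31 [224.3 238.9  78.6  41.5] [0.6   0.033 0.03 ]
keeper 0.57 [222.7 239.4  74.3  44.9] [0.6   0.031 0.03 ]
12.0333 [0.54843342 0.05925986 0.16796472]
```

View pics/w3.png

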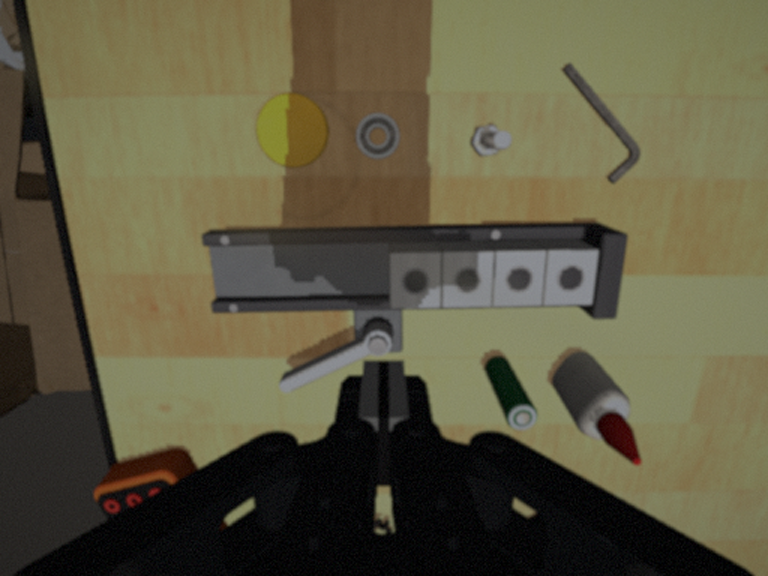

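The row is packed against the stop: block fronts meet the stop at x≈598, and the rear is at 389. The keeper is untouched and nothing else has shifted. Now I'll swing the keeper, with the shut fingertips following an arc round the pivot on the arm's outer side.

Run:
```python
from h import *
O=[180,0,181.2]; p=np.array([.5875,.0585]); a=np.radians(1.2); R=np.array([[np.cos(a),-np.sin(a)],[np.sin(a),np.cos(a)]])
def C(deg,extra,z=.039,r=.05):
    t=np.radians(deg);d=np.array([-np.cos(t),-np.sin(t)]);n=np.array([np.sin(t),-np.cos(t)])
    h=.005+.011*abs(np.sin(t))+.0145*abs(np.cos(t))
    return [*(p+R@(r*d+(h+extra)*n)),z]
robot.move_to(C(119,.012,.10),O)
print(robot.line_to(C(119,.012),velocity=.08,f_stop=10),robot.current_tool_pos())
for k in (112,98,84,70,56,42,28,16,8):
    s=robot.line_to(C(k,0),velocity=.10,f_stop=15)
    print(k,s,np.round(robot.current_contact_force(),1),np.round(robot.current_tool_pos()-np.array(C(k,0)),4))
    if s: break
else:
    print(robot.line_to(C(0,-.012),velocity=.03,f_stop=12),robot.current_tool_pos(),C(0,0),robot.current_contact_force())
    robot.pause(.3); print(robot.current_tool_pos())
wsnap("w4.png");print(robot.current_time_s())
```

```text
False [0.64226511 0.03206138 0.03943321]
112 False [-0.3 -0.5  0.8] [ 0.0004 -0.0005  0.0007]
98 False [-0.   0.4 -0.2] [ 0.0003 -0.0001  0.0002]
84 False [0.4 0.  0.7] [0.0001 0.0001 0.    ]
70 False [-0.6 -0.1 -0.3] [ 0.0001  0.     -0.    ]
56 False [ 0.2  1.1 -0.7] [ 0.      0.0001 -0.    ]
42 False [ 0.2 -1.  -0.6] [-0.      0.0003 -0.    ]
28 False [ 0.  -0.4 -0.3] [-0.      0.0004 -0.0001]
16 False [-0.5 -0.1 -0.5] [-0.0001  0.0006 -0.0001]
8 False [-0.2  0.1  0.1] [-0.0002  0.0007 -0.0001]
True [0.53963175 0.03837427 0.03888789] [np.float64(0.5379193430139833), np.float64(0.037957155678072674), 0.039] [ 0.85849409 -1.80799061  1.80652655]
[0.53957931 0.03835851 0.03877423]
16.9167
```

View pics/w4.png

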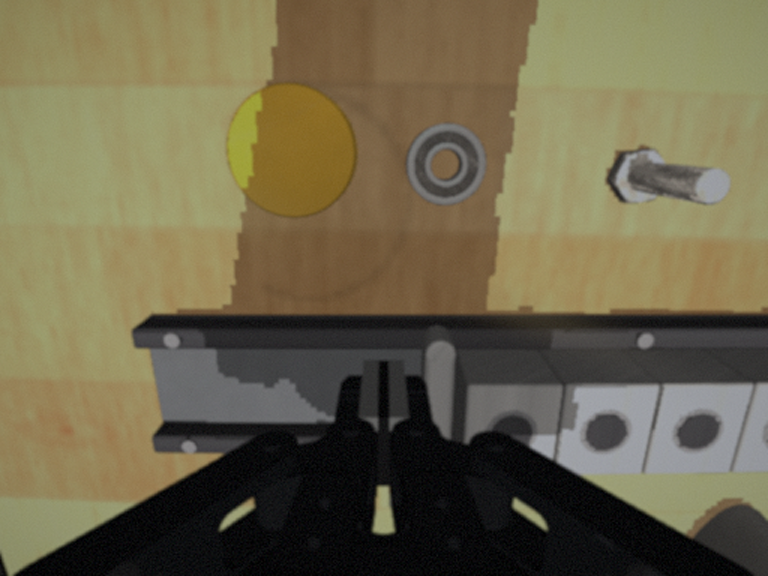

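The keeper lies square across the channel right behind the row, at (440,390), and it has hit its stop. I'll press once more, back off, rise and check.

Run:
```python
from h import *
x,y,z=robot.current_tool_pos()
print(robot.line_to([x,y+.012,z],velocity=.02,f_stop=15),robot.current_tool_pos())
robot.line_to([x,y-.025,z],velocity=.08)
robot.line_to([x,y-.025,.10],velocity=.12)
robot.move_to([.55,.06,.17],[180,0,180]); robot.pause(.3)
wsnap("w5.png");print(robot.current_time_s(),robot.current_contact_force())
```

```text
True [0.53942075 0.03837834 0.0387004 ]
19.3583 [-0.25486362 -0.18477126  0.32849896]
```

View pics/w5.png

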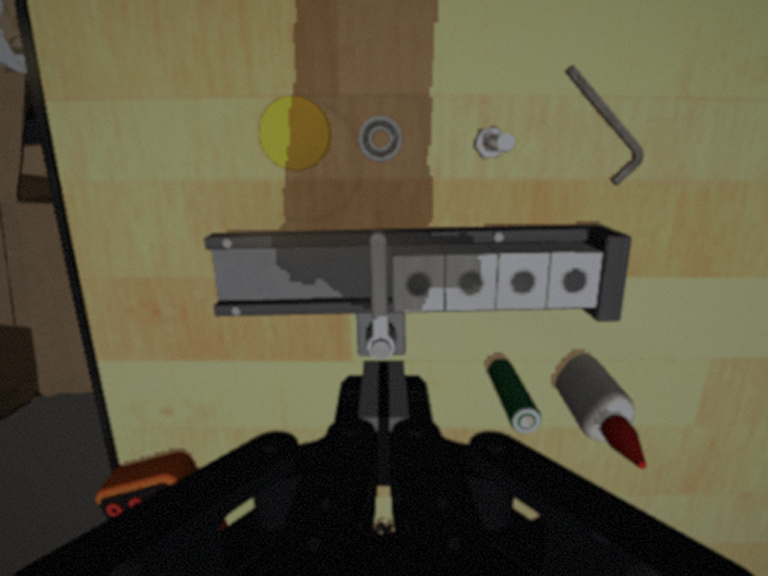

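The keeper runs from (381,345) to (377,238), square across the channel. The row is tight at the stop and the bystanders haven't moved. The second press stopped at the same position, so the keeper is fully shut. Handing in.

```bash
python3 -c "
from h import *
print(workorder.close_job())"
```

```text
the job is handed in; nothing more can be done
None
```

The row is pushed home against the end stop and the keeper is fully shut behind it; the last wrist picture showed no bystander moved, and I handed the job in after about 19.4 s of the 45 s, with no verdict returned.

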